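Shift the honing machine into third gear

ROBOT

A 6-joint arm with a two-finger parallel gripper is mounted at the origin on a cart in front of the work surface, level with it; the furniture and walls round the work are solid. World frame = base frame: x ahead of the robot, y to its left, z up, the work surface at z = 0. Lengths are in m, angles in degrees, forces in N, time in s.
With the tool pointing down it reaches from about 0.35 to 0.875 m from the base axis. Payload 4.2 kg.
Tool frame: the origin (TCP) lies midway between the tips of the shut fingers; the grasp point (between the pads) lies 19 mm behind it (hold_point_z is the z of the grasp point in the tool frame, in m); z points along the fingers, y is the direction in which the jaws open and shut (so a half turn about z gives the same grasp; the last joint's range is limited). The gripper opens to 87 mm and grips with 3 to 60 N. Pads are 19 mm wide; open, the fingers measure 117 mm over their backs; the gripper's body (75 mm by 190 mm) begins 51 mm behind the grasp point.
Start: joints at [78.415, 22.042, 0.453, 0, -68.411, -14.817], TCP at [0.278, 0.56, 0.223] pointing down, gripper open.
Joint ranges: [-179.83, 179.83], [-69.29, 118.12], [-61.27, 80.66], [-181.25, 117.63], [-171.15, -9.14], [-177.46, 177.46]. Speed limits (degrees/s): [159.86, 159.86, 180, 180, 180, 180].

INTERFACE

Orientations are given as a 3x3 rotation matrix whose columns are the frame's x, y, z axes.
In Python, from station import * gives the robot as it stands. The module is installed in compiled form; this text tells all that it offers.
- The arm moves only by the tool jog_arm, never from a script. Its argument "moves" is a list of rows, each a list of 7 numbers: the closure, from -1 (fully open) to 1 (shut), then the shift along the tool's x, y, z in m, then the turn, a rotation vector about the tool's x, y, z in rad. In form: [[gripper, x, y, z, wx, wy, wz], ...]. A call has exactly 10 rows; each row is the pose to reach, as a shift and turn from the pose commanded when the call began, along the tool's axes at that moment; what a row does not reach only later rows make up. A row lasts 1/12 s, in which the tool goes at most 41.7 mm and 7.16 degrees, less where a joint would pass 70% of its speed; a pose out of reach is approached as far as the arm can. A call with a gripper value outside its range is refused whole. The fingers move at their own pace and stop on an object; the grip force is fixed at half the most. Time passes only in rows, so rows that repeat a pose let the fingers close, or fill a call up. It gives the time, the measured TCP pose, the force and the opening at its end, in the units of the state.
- sense(): the state, without advancing time (a new reading comes with each control period).
- capture(name): name is "side" or "top"; returns a dict with "frame" (480x640x3 uint8, red, green, blue), "fov_y" (degrees; the focal length in pixels is half the picture's height over the tangent of half this angle, whatever the lens; pixels are square), "cx", "cy" (the principal point, pixels), "k1" (the pictures are not rectified: a ray, as slopes to the right and down, at radius r is drawn at 1 + k1 r^2 times it, then the intrinsics apply), "world_from_camera" (4x4, takes a point from camera to world coordinates). Camera axes: x right, y down, z forward; pixel columns grow to the right and rows downward; lengths in m; the calibration is good to about 2 mm. A picture is of the moment at which its call begins. There is no depth.
- finish_job(): hands the job in, once; it reports no verdict.
The state is a dict: "time_s": time; "joints": joint angles; "joint_velocities": joint speeds; "effort": joint torques, N m; "tcp_pos": TCP position; "ee_rot": TCP orientation; "wrist_force": force on the tool from outside, world axes, zero at the start; "moment": the same for the moment, N m; "gripper_width": opening from 0.0 (shut) to 1.0 (fully open).
Only numpy, scipy, OpenCV 4.12 (cv2) and the standard library are available. Lean on these libraries where they do the work, as an engineer would, in place of code of your own. Each camera call takes 0.05 s, during which the arm holds its last target.

TASK

The honing machine's gear lever stands somewhere in the left-hand slot of its H-shaped gate. Without grasping it, push it with the fingertips back to the middle channel, across to the right, and then forward, away from the robot, all the way into the third slot (far right); do not dip into the fourth slot (near right) on the way. Leave the things lying round the machine where they are, and come clear of the lever.

Things in the scene. Friction and masses are not known exactly. Their poses are not given: they have to be found in the camera images.
- machine: Bench honing machine, fixed: grey gearbox 122x148 mm (foot 148x180 mm), H-gate on top 85 mm above the bench; behind it a dark motor and a cork-faced wheel, up to 200 mm from the origin and 126 mm high. Origin on the bench under the gate's middle; x forward (away from the robot at yaw 0), y left, z up; yaw within 0.3 rad.
- gate (a point): Middle of the bright 5 mm gate plate's upper face (screw heads 2 mm higher). Two slots along x, 18 mm wide, centred 26 mm left and right of here, end 32 mm ahead and behind; a cross channel along y through here, 20 mm wide between two round tongues, joins them. Slot 1 far left, 2 near left, 3 far right, 4 near right.
- slot3 (a point): Centre of the third (far right) slot at the plate's upper face, 22 mm forward and 26 mm right of the gate's middle: the lever's stem shall stand there, pushed on to the slot's end.
- pivot (a point): Centre about which the lever tilts, inside the gearbox 20 mm above the bench. With tilts a (lever_across) and f (lever_forward) the lever points along (sin f, -sin a cos f, cos a cos f) in the machine's axes.
- knob (a point): Middle of the lever's black knob, on the lever's axis 118 mm from the pivot. The knob is 34 mm in diameter and 46 mm long, from 95 to 141 mm from the pivot (115 to 161 mm above the bench when upright); below it is a bare steel stem 10 mm thick.
- neck (a point): Point on the lever's axis 98 mm from the pivot, at the lower end of the knob.
- lever_across (a joint): Sideways tilt, rad: 0 upright, positive leaning right (machine -y), negative left. About -0.39 in the middle of the left slots, +0.39 in the right ones; the gate's outer sides stop it at about 0.45 either way.
- lever_forward (a joint): Forward tilt, rad: 0 in the cross channel, positive leaning forward (machine +x), negative back. The slots' ends stop it at about +0.37 and -0.37; it passes across only within about 0.08 of 0. The lever stays where it is left; about 2 N at the knob moves it.
- honing_wax: Bystander, loose: open tin of honing wax, 61 mm across, 18 mm high, to the left of the gearbox; origin at the centre of its underside. Not to be moved.
- gouge_right: Bystander, loose: carving gouge with turned handle, 178 mm long, to the right of the gearbox; origin at the centre of its underside. Not to be moved.
- skew_front: Bystander, loose: carving chisel with turned handle, 174 mm long, in front of the gearbox; origin at the centre of its underside. Not to be moved.
- glass: Bystander, loose: glass tumbler, 85 mm across, 90 mm high, near right; origin at the centre of its underside. Not to be moved.
- sanding: Bystander, loose: sanding block, 93x87x34 mm, to the left; origin at the centre of its underside. Not to be moved.

How it is judged (in metres and radians):
On the way, in this order (a step that is already met when the one before it is completed fails the run):
1. the lever has come through the cross channel to the right-hand side of the gate (value of joint lever_across above 0.3 rad and value of joint lever_forward between -0.2 and 0.2 rad), for 0.05 s.
2. the lever is pushed forward into the third slot (value of joint lever_across above 0.3 rad and value of joint lever_forward above 0.32 rad), for 0.2 s.
At the end, for the whole second after the job is handed in: The lever rests in the third (far right) slot: leaning right by more than 0.30 rad and forward by more than 0.32 rad (the slot's end is at about 0.37), no longer moving; the loose things round it have moved less than 20 mm (all of step 2 and velocity of joint lever_forward between -0.05 and 0.05 rad/s and distance of each of honing_wax, gouge_right, skew_front, glass, sanding from where it was at the start of the episode below 0.02 m); the robot touches nothing.
It fails at once if the lever is taken between the fingers: the grasp point within 18 mm of the lever's axis at the knob while the fingers press on it ((distance between the grasp point and knob below 0.018 m or distance between the grasp point and neck below 0.018 m) and contact force between the fingers and machine above 1 N).
It fails at once if the lever goes into the fourth slot (value of joint lever_across above 0.2 rad and value of joint lever_forward below -0.22 rad).
It fails at once if the lever is forced out of the gate, over a tongue (value of joint lever_across between -0.15 and 0.15 rad and (value of joint lever_forward above 0.22 rad or value of joint lever_forward below -0.22 rad)).
It fails at once if a loose thing beside the machine is shifted by more than 20 mm or lifted (distance of any of honing_wax, gouge_right, skew_front, glass, sanding from where it was at the start of the episode above 0.02 m).
It also fails if it takes over 72 s, if anything falls off the work surface, if the arm or the gripper's body presses on something with over 40 N, if the wrist force passes 120 N, or if a joint passes its speed limit or range.

## Working session

There is one attempt and no reset: what is moved stays moved. The work goes in short steps, Python scripts to look and compute and a tool call to move; the robot and the scene stay as the last step left them, time stands still between calls to the robot, and variables do not carry over. Pictures are saved under pics/ and viewed, and the job is handed in when it is done.

Besides the shell and the picture viewer there is one more tool, called after "Emit:" as name(argument=value, ...), one argument or row to a line, values as JSON. jog_arm: Moves the arm, as the interface text tells. Its arguments: {"type":"object","properties":{"moves":{"type":"array"}},"required":["moves"]}

```bash
mkdir -p pics
python3 - <<'E'
from station import *
import cv2,numpy as np
s=sense();print({k:np.round(v,3).tolist() for k,v in s.items()})
for n in("side","top"):
    c=capture(n);cv2.imwrite(f"pics/{n}0.png",cv2.cvtColor(c["frame"],cv2.COLOR_RGB2BGR))
    print(n,c["fov_y"],c["cx"],c["cy"],c["k1"],np.round(c["world_from_camera"],3).tolist())
E
```

```text
{'time_s': 0.0, 'joints': [78.417, 22.089, 0.381, -0.028, -68.414, -14.815], 'joint_velocities': [0.046, -0.043, -0.047, -0.022, 0.002, 0.097], 'effort': [-0.001, -39.067, 18.741, 4.22, 0.011, -0.0], 'tcp_pos': [0.278, 0.559, 0.221], 'ee_rot': [[0.896, -0.445, -0.001], [-0.445, -0.896, -0.002], [0.0, 0.002, -1.0]], 'wrist_force': [0.266, 0.095, 0.069], 'moment': [-0.043, 0.002, 0.024], 'gripper_width': 0.996}
side 55.753389912382275 313.6823122340403 239.49955771284297 -0.07164636280519686 [[0.874, -0.272, 0.404, 0.071], [-0.486, -0.514, 0.706, -0.762], [0.016, -0.813, -0.581, 0.766], [0.0, 0.0, 0.0, 1.0]]
top 50.76269063839994 321.08372429066907 239.91872596044598 -0.02941086811925974 [[0.019, -0.998, 0.064, 0.448], [-1.0, -0.019, 0.004, 0.029], [-0.003, -0.064, -0.998, 1.394], [0.0, 0.0, 0.0, 1.0]]
```

View pics/side0.png

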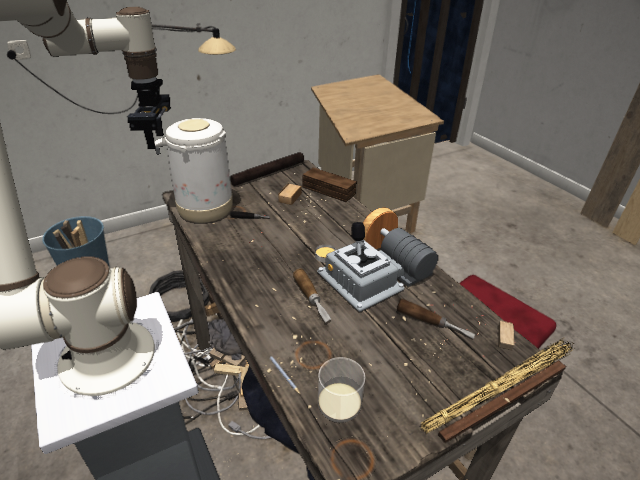

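View pics/top0.png

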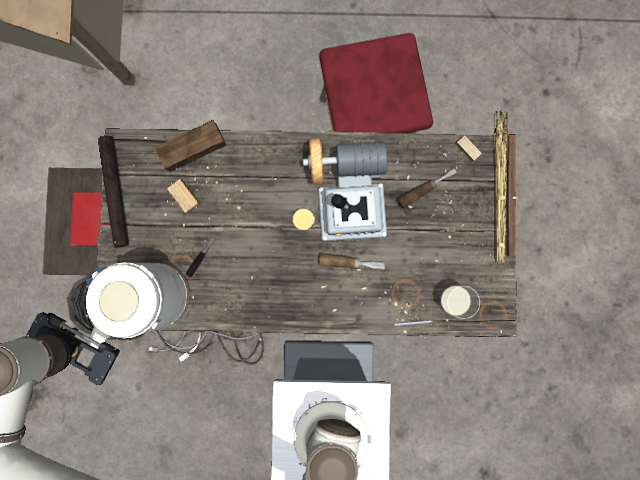

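Overview: machine near top-view px (352,210), knob at about (338,200), and a large white crock beside the gripper at (125,300). I'll enlarge the machine.

```bash
cat > h.py <<'E'
import numpy as np,cv2
from station import *
def K(c):
    f=240/np.tan(np.radians(c["fov_y"])/2); return f
def proj(c,P):
    P=np.atleast_2d(P);T=np.linalg.inv(np.array(c["world_from_camera"]));q=P@T[:3,:3].T+T[:3,3]
    s=q[:,:2]/q[:,2:];r2=(s**2).sum(1,keepdims=True);s=s*(1+c["k1"]*r2)
    return s*K(c)+[c["cx"],c["cy"]]
def ray(c,u):
    d=(np.array(u,float)-[c["cx"],c["cy"]])/K(c);s=d.copy()
    for _ in range(20): s=d/(1+c["k1"]*(s@s))
    T=np.array(c["world_from_camera"]);v=T[:3,:3]@np.r_[s,1];return T[:3,3],v/np.linalg.norm(v)
def onz(c,u,z):
    o,v=ray(c,u);return o+v*(z-o[2])/v[2]
def tri(c1,u1,c2,u2):
    o1,v1=ray(c1,u1);o2,v2=ray(c2,u2)
    t=np.linalg.lstsq(np.c_[v1,-v2],o2-o1,rcond=None)[0]
    a=o1+t[0]*v1;b=o2+t[1]*v2;return (a+b)/2,np.linalg.norm(a-b)
def crop(c,x,y,w,h,k,fn):
    im=cv2.cvtColor(c["frame"],cv2.COLOR_RGB2BGR)[y:y+h,x:x+w]
    cv2.imwrite(fn,cv2.resize(im,None,fx=k,fy=k,interpolation=cv2.INTER_CUBIC))
def pick():
    import pickle
E
python3 - <<'E'
from h import *
import pickle
C={n:capture(n) for n in("side","top")}
pickle.dump(C,open("c0.pkl","wb"))
crop(C["top"],300,130,100,120,5,"pics/topc.png")
crop(C["side"],310,195,140,120,5,"pics/sidec.png")
E
```

```text
(no output)
```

View pics/topc.png

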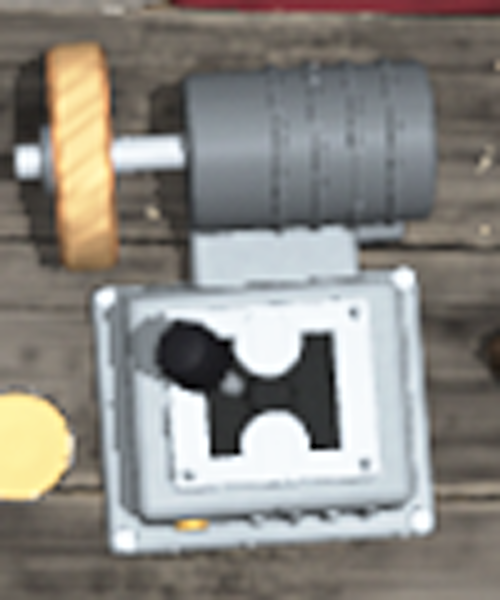

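View pics/sidec.png

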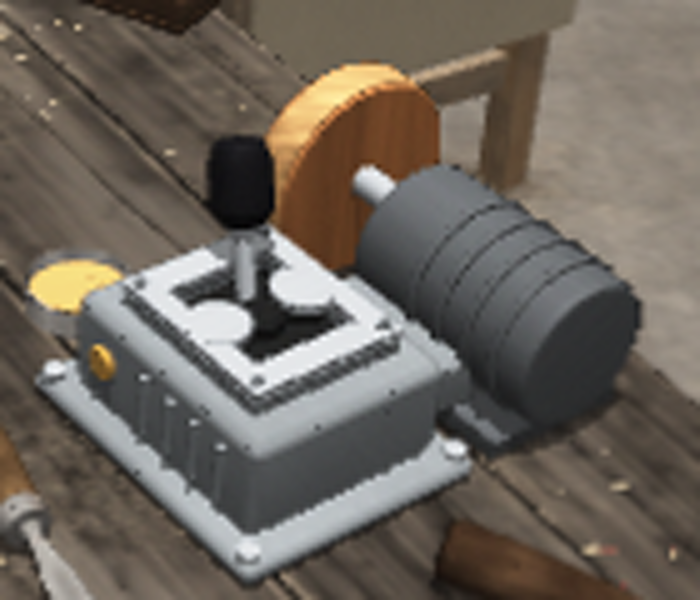

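```bash
cat >> h.py <<'E'
def mach(p,P):
    c,s=np.cos(p[2]),np.sin(p[2]);P=np.atleast_2d(P)
    return np.c_[p[0]+c*P[:,0]-s*P[:,1],p[1]+s*P[:,0]+c*P[:,1],P[:,2]]
def lev(a,f,L): return np.r_[0,0,.02]+L*np.array([np.sin(f),-np.sin(a)*np.cos(f),np.cos(a)*np.cos(f)])
E
python3 - <<'E'
from h import *
import pickle
from scipy.optimize import least_squares
C=pickle.load(open("c0.pkl","rb"));t,s=C["top"],C["side"]
T=lambda x,y:(x/5+300-.4,y/5+130-.4)
S=lambda x,y:(x/5+310-.4,y/5+195-.4)
P=np.array([[-.032,.035,.085],[-.032,-.035,.085],[.032,-.035,.085],[-.032,.017,.085],[-.032,-.017,.085],[.032,-.017,.085]])
ut=[T(212,455),T(340,448),T(331,333),T(240,453),T(312,448),T(304,336)]
Ps=np.array([[-.032,-.035,.085],[.032,-.035,.085],[-.032,.035,.085]])
us=[S(248,362),S(354,322),S(172,291)]
foot=np.array([[.074,.09,.01],[.074,-.09,.01],[-.074,-.09,.01],[-.074,.09,.01]])
uf=[T(95,288),T(410,268),T(437,535),T(112,553)]
def r(p,full=False):
    a=proj(t,mach(p,P))-ut;b=proj(s,mach(p,Ps))-us;c=proj(t,mach(p,foot))-uf
    if full: print(a.round(1).tolist(),b.round(1).tolist(),c.round(1).tolist())
    return np.r_[a.ravel(),b.ravel(),.3*c.ravel()]
q=least_squares(r,[.5,0,0]);p=q.x;print(p);r(p,True)
k,e=tri(t,T(193,355),s,S(240,183));print("knob",k,e)
c_,s_=np.cos(p[2]),np.sin(p[2]);d=k-[p[0],p[1],0];m=np.array([c_*d[0]+s_*d[1],-s_*d[0]+c_*d[1],d[2]-.02]);print(m,np.linalg.norm(m))
f=np.arcsin(m[0]/np.linalg.norm(m));a=np.arctan2(-m[1],m[2]);print("a,f",a,f)
np.save("p.npy",p)
for n,a,f in(("now",a,f),("mid L",-.39,0),("mid R",.39,0),("end",.39,.37)):
  print(n,"knob",mach(p,lev(a,f,.118)).round(4),"low",mach(p,lev(a,f,.098)).round(4),"top",mach(p,lev(a,f,.141)).round(4))
  print(proj(t,mach(p,lev(a,f,.118))),proj(s,mach(p,lev(a,f,.118))))
# crock
print("crock lid",[onz(t,(120,300),z).round(3) for z in (.1,.2,.3)])
E
```

```text
[ 0.61642264 -0.04960371  0.0630372 ]
[[-0.8, 0.4], [0.5, 0.7], [1.1, -0.7], [0.5, 0.5], [-0.8, 1.0], [-0.4, -1.0]] [[1.0, 0.2], [0.6, -0.4], [-0.9, -0.7]] [[-0.1, -0.7], [2.0, 0.5], [-0.6, 0.4], [-1.1, -0.3]]
knob [ 0.62926099 -0.00655514  0.12698349] 0.0008985858401728014
[0.01552472 0.04215431 0.10698349] 0.11603219233676074
a,f -0.37534610286708736 0.13419908927035448
now knob [[ 0.6295 -0.0058  0.1288]] low [[ 0.6273 -0.0132  0.1104]] top [[0.632  0.0027 0.15  ]]
[[337.83945433 200.55877465]] [[357.74295223 230.41587624]]
mid L knob [[ 0.6136 -0.0048  0.1291]] low [[ 0.6141 -0.0124  0.1106]] top [[0.613  0.0039 0.1504]]
[[337.33991343 206.79430403]] [[352.19250477 231.78912753]]
mid R knob [[ 0.6192 -0.0944  0.1291]] low [[ 0.6188 -0.0868  0.1106]] top [[ 0.6198 -0.1031  0.1504]]
[[372.93723705 205.24760081]] [[375.03490437 250.32394815]]
end knob [[ 0.6616 -0.0887  0.1218]] low [[ 0.654  -0.082   0.1045]] top [[ 0.6705 -0.0963  0.1416]]
[[370.60360827 189.00159037]] [[387.76513686 246.54882414]]
crock lid [array([0.367, 0.546, 0.1  ]), array([0.373, 0.506, 0.2  ]), array([0.38 , 0.466, 0.3  ])]
```

Run:
```python
from h import *
import pickle
C=pickle.load(open("c0.pkl","rb"));t,s=C["top"],C["side"]
print("crock top",tri(t,(119,300),s,(194,125)))
print("crock base R edge",onz(t,(187,290),0),onz(s,(203,212),0))
T=lambda x,y:(x/5+300-.4,y/5+130-.4)
for z in(.05,.09,.126):print(z,"motor near edge",onz(t,T(300,225),z),"wheel near",onz(t,T(90,268),z))
st=sense();R=np.array(st["ee_rot"]);p=np.load("p.npy")
c,s_=np.cos(p[2]),np.sin(p[2]);Rt=np.array([[c,s_,0],[s_,-c,0],[0,0,-1]])
from scipy.spatial.transform import Rotation as Q
print("rotvec",Q.from_matrix(R.T@Rt).as_rotvec())
for w in([.4,.2,.4],[.6,.2,.4],[.6,.05,.4]):print(w,(R.T@(np.array(w)-st["tcp_pos"])).round(3))
```

```text
crock top (array([0.3786334 , 0.47610945, 0.28128824]), np.float64(0.0004654816580589468))
crock base R edge [0.39226181 0.40143798 0.        ] [0.36585507 0.46239034 0.        ]
0.05 motor near edge [ 0.71213497 -0.06524666  0.05      ] wheel near [0.6866396  0.04710318 0.05      ]
0.09 motor near edge [ 0.70428837 -0.062439    0.09      ] wheel near [0.67955155 0.04656821 0.09      ]
0.126 motor near edge [ 0.69722644 -0.05991211  0.126     ] wheel near [0.67317229 0.04608674 0.126     ]
rotvec [ 1.36398393e-03  1.99036884e-04 -5.23877562e-01]
[0.4, 0.2, 0.4] [ 0.269  0.268 -0.178]
[0.6, 0.2, 0.4] [ 0.449  0.179 -0.178]
[0.6, 0.05, 0.4] [ 0.515  0.313 -0.178]
```

Emit:
jog_arm(
  moves=[
    [-1, 0, 0, -0.04, 0, 0, 0],
    [-1, 0, 0, -0.08, 0, 0, 0],
    [-1, 0, 0, -0.12, 0, 0, 0],
    [-1, 0, 0, -0.16, 0, 0, 0],
    [-1, 0, 0, -0.2, 0, 0, 0],
    [0, 0, 0, -0.2, 0, 0, 0],
    [1, 0.03, 0.02, -0.2, 0, 0, 0],
    [1, 0.06, 0.04, -0.2, 0, 0, 0],
    [1, 0.09, 0.06, -0.2, 0, 0, 0],
    [1, 0.12, 0.08, -0.2, 0, 0, 0],
  ],
)

```text
time_s: 1.03
tcp_pos: [0.3501, 0.4334, 0.422]
ee_rot: [[0.896, -0.444, -0.0], [-0.444, -0.896, -0.0], [-0.0, 0.001, -1.0]]
wrist_force: [1.3, 1.0, -0.3]
gripper_width: 0.707
```

Emit:
jog_arm(
  moves=[
    [1, 0.035, 0.017, 0, 0, 0, -0.052],
    [1, 0.07, 0.034, 0, 0, 0, -0.105],
    [1, 0.105, 0.051, 0, 0, 0, -0.157],
    [1, 0.14, 0.068, 0, 0, 0, -0.21],
    [1, 0.175, 0.085, 0, 0, 0, -0.262],
    [1, 0.21, 0.102, 0, 0, 0, -0.314],
    [1, 0.245, 0.119, 0, 0, 0, -0.367],
    [1, 0.28, 0.136, 0, 0, 0, -0.419],
    [1, 0.315, 0.153, 0, 0, 0, -0.472],
    [1, 0.35, 0.17, 0, 0, 0, -0.524],
  ],
)

```text
time_s: 1.87
tcp_pos: [0.5884, 0.1251, 0.4222]
ee_rot: [[0.998, 0.066, -0.0], [0.066, -0.998, 0.0], [-0.0, -0.0, -1.0]]
wrist_force: [0.4, 1.1, 0.6]
gripper_width: 0.022
```

```bash
cat >> h.py <<'E'
p=np.load("p.npy")
def tom(w):
    c,s=np.cos(p[2]),np.sin(p[2]);d=np.array(w)-[p[0],p[1],0];return np.array([c*d[0]+s*d[1],-s*d[0]+c*d[1],d[2]])
E
python3 - <<'E'
from h import *
s=sense();print(tom(s["tcp_pos"]).round(4),np.round(s["ee_rot"],3).tolist(),s["gripper_width"],np.round(s["joints"],1),np.round(s["tcp_pos"],4),np.round(s["wrist_force"],2))
print("now",lev(-.375,.134,.118),lev(-.375,.134,.141))
E
```

```text
[-0.0169  0.1762  0.4222] [[0.998, 0.066, -0.0], [0.066, -0.998, 0.0], [-0.0, -0.0, -1.0]] 0.021874821493078442 [ 27.4  16.4  19.9  -0.  -93.6  66.4] [0.5884 0.1251 0.4222] [0.36 1.08 0.56]
now [0.01576472 0.04283271 0.12881559] [0.01883751 0.05118146 0.15002541]
```

Emit:
jog_arm(
  moves=[
    [1, 0.008, 0.013, 0.02, 0, 0, 0],
    [1, 0.016, 0.026, 0.04, 0, 0, 0],
    [1, 0.024, 0.039, 0.06, 0, 0, 0],
    [1, 0.032, 0.052, 0.08, 0, 0, 0],
    [1, 0.04, 0.065, 0.1, 0, 0, 0],
    [1, 0.048, 0.078, 0.12, 0, 0, 0],
    [1, 0.056, 0.091, 0.14, 0, 0, 0],
    [1, 0.064, 0.104, 0.16, 0, 0, 0],
    [1, 0.072, 0.117, 0.18, 0, 0, 0],
    [1, 0.079, 0.131, 0.2, 0, 0, 0],
  ],
)

```text
time_s: 2.7
tcp_pos: [0.675, 0.0006, 0.2209]
ee_rot: [[0.998, 0.063, -0.001], [0.063, -0.998, 0.0], [-0.001, -0.0, -1.0]]
wrist_force: [-0.1, 1.1, -0.5]
gripper_width: 0.01
```

Run:
```python
from h import *
s=sense();print(tom(s["tcp_pos"]).round(4),np.round(s["wrist_force"],2))
c=capture("side");crop(c,290,130,160,150,5,"pics/s1.png");print(proj(c,s["tcp_pos"]))
```

```text
[0.0616 0.0464 0.2209] [-0.09  1.06 -0.47]
[[374.58619078 192.86225138]]
```

View pics/s1.png

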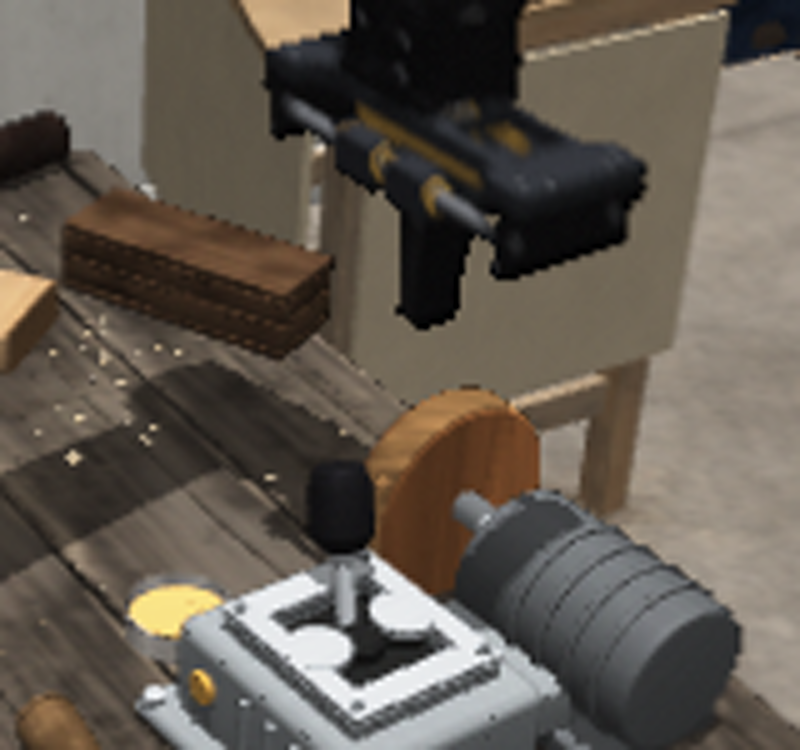

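Emit:
jog_arm(
  moves=[
    [1, 0, 0.002, 0.025, 0, 0, 0],
    [1, 0, 0.002, 0.05, 0, 0, 0],
    [1, 0, 0.002, 0.075, 0, 0, 0],
    [1, 0, 0.002, 0.09, 0, 0, 0],
    [1, 0, 0.002, 0.09, 0, 0, 0],
    [1, -0.004, 0.002, 0.09, 0, 0, 0],
    [1, -0.008, 0.002, 0.09, 0, 0, 0],
    [1, -0.012, 0.002, 0.09, 0, 0, 0],
    [1, -0.014, 0.002, 0.09, 0, 0, 0],
    [1, -0.016, 0.002, 0.09, 0, 0, 0],
  ],
)

```text
time_s: 3.58
tcp_pos: [0.6591, -0.0018, 0.134]
ee_rot: [[0.998, 0.063, 0.002], [0.063, -0.998, 0.0], [0.002, -0.0, -1.0]]
wrist_force: [-0.0, 0.3, -0.6]
gripper_width: 0.006
```

```bash
cat > look.py <<'E'
from h import *
import sys
s=sense();print(tom(s["tcp_pos"]).round(4),np.round(s["wrist_force"],2),s["time_s"])
c=capture("side");crop(c,310,165,130,120,5,f"pics/s{sys.argv[1]}.png");print(((proj(c,s["tcp_pos"])-[310,165])*5).round())
E
python3 look.py 2
```

```text
[0.0456 0.0451 0.134 ] [-0.02  0.26 -0.63] 3.5833
[[284. 299.]]
```

View pics/s2.png

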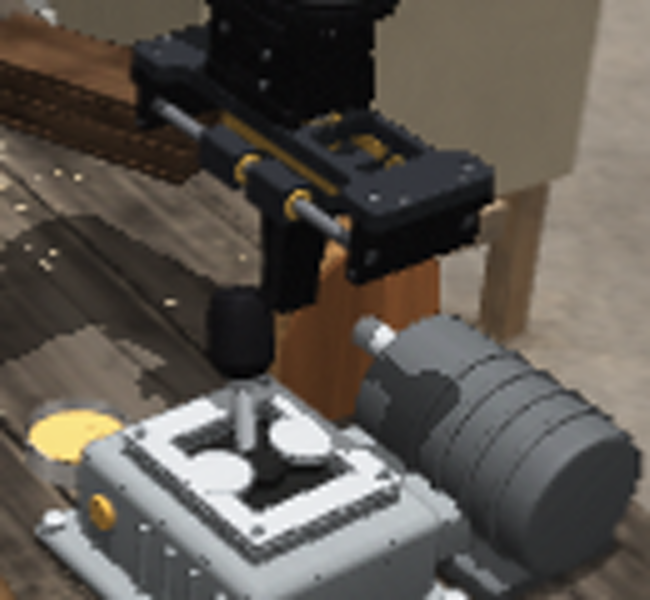

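Emit:
jog_arm(
  moves=[
    [1, -0.002, 0, 0.004, 0, 0, 0],
    [1, -0.004, 0, 0.004, 0, 0, 0],
    [1, -0.006, 0, 0.004, 0, 0, 0],
    [1, -0.008, 0, 0.004, 0, 0, 0],
    [1, -0.01, 0, 0.004, 0, 0, 0],
    [1, -0.012, 0, 0.004, 0, 0, 0],
    [1, -0.014, 0, 0.004, 0, 0, 0],
    [1, -0.015, 0, 0.004, 0, 0, 0],
    [1, -0.016, 0, 0.004, 0, 0, 0],
    [1, -0.016, 0, 0.004, 0, 0, 0],
  ],
)

```text
time_s: 4.47
tcp_pos: [0.6429, -0.003, 0.1287]
ee_rot: [[0.998, 0.063, 0.0], [0.063, -0.998, -0.0], [0.0, 0.0, -1.0]]
wrist_force: [2.2, 0.4, 2.5]
gripper_width: 0.004
```

```bash
python3 look.py 3
```

```text
[0.0294 0.0449 0.1287] [2.24 0.43 2.52] 4.4667
[[258. 317.]]
```

View pics/s3.png

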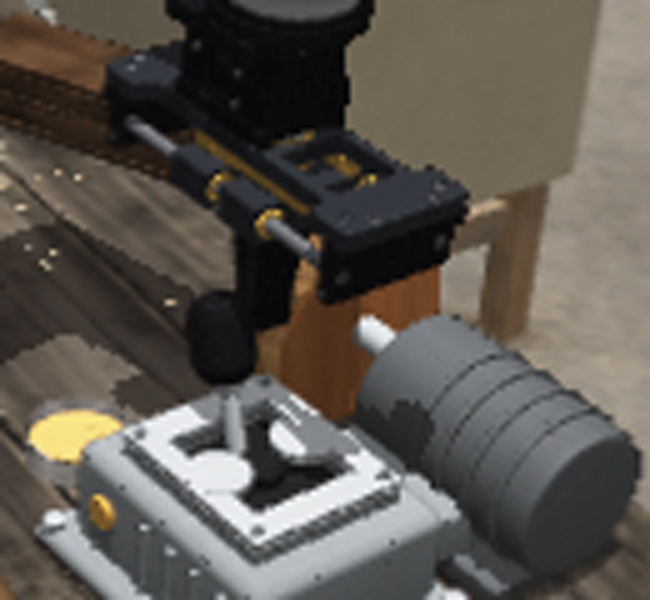

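Emit:
jog_arm(
  moves=[
    [1, -0.001, 0, 0, 0, 0, 0],
    [1, -0.002, 0, 0, 0, 0, 0],
    [1, -0.003, 0, 0, 0, 0, 0],
    [1, -0.004, 0, 0, 0, 0, 0],
    [1, -0.004, 0, 0, 0, 0, 0],
    [1, 0.004, 0, 0, 0, 0, 0],
    [1, 0.012, 0, 0, 0, 0, 0],
    [1, 0.014, 0, -0.02, 0, 0, 0],
    [1, 0.014, 0, -0.05, 0, 0, 0],
    [1, 0.014, 0, -0.08, 0, 0, 0],
  ],
)

```text
time_s: 5.35
tcp_pos: [0.6564, -0.0022, 0.2072]
ee_rot: [[0.998, 0.063, -0.006], [0.063, -0.998, -0.001], [-0.006, 0.001, -1.0]]
wrist_force: [-0.3, 0.7, -0.4]
gripper_width: 0.006
```

```bash
python3 look.py 4
```

```text
[0.0428 0.0448 0.2072] [-0.32  0.75 -0.41] 5.35
[[292. 175.]]
```

View pics/s4.png

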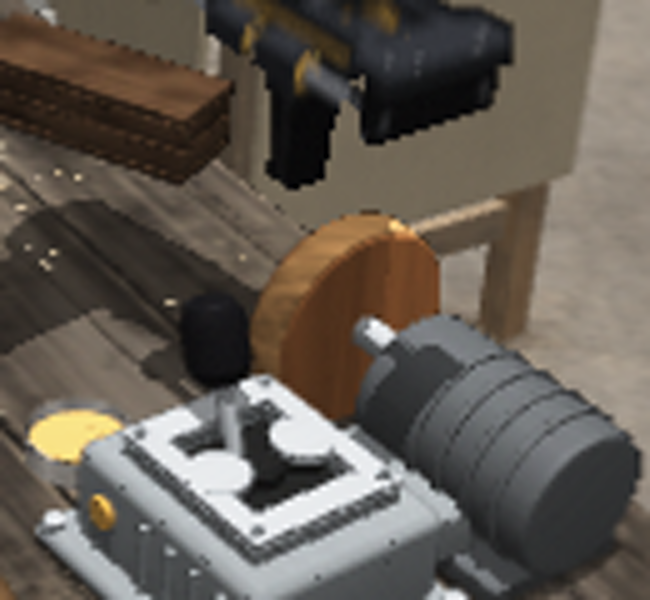

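Emit:
jog_arm(
  moves=[
    [1, -0.01, -0.013, -0.01, 0, 0, 0],
    [1, -0.02, -0.027, -0.01, 0, 0, 0],
    [1, -0.03, -0.04, -0.01, 0, 0, 0],
    [1, -0.043, -0.055, -0.01, 0, 0, 0],
    [1, -0.043, -0.055, 0, 0, 0, 0],
    [1, -0.043, -0.055, 0.03, 0, 0, 0],
    [1, -0.043, -0.055, 0.06, 0, 0, 0],
    [1, -0.043, -0.055, 0.085, 0, 0, 0],
    [1, -0.043, -0.055, 0.085, 0, 0, 0],
    [1, -0.043, -0.055, 0.085, 0, 0, 0],
  ],
)

```text
time_s: 6.23
tcp_pos: [0.6098, 0.0497, 0.1217]
ee_rot: [[0.998, 0.063, -0.005], [0.063, -0.998, -0.002], [-0.005, 0.002, -1.0]]
wrist_force: [0.3, 0.4, 1.1]
gripper_width: 0.009
```

```bash
python3 look.py 5
```

```text
[-0.0004  0.0995  0.1217] [0.29 0.43 1.1 ] 6.2333
[[146. 295.]]
```

View pics/s5.png

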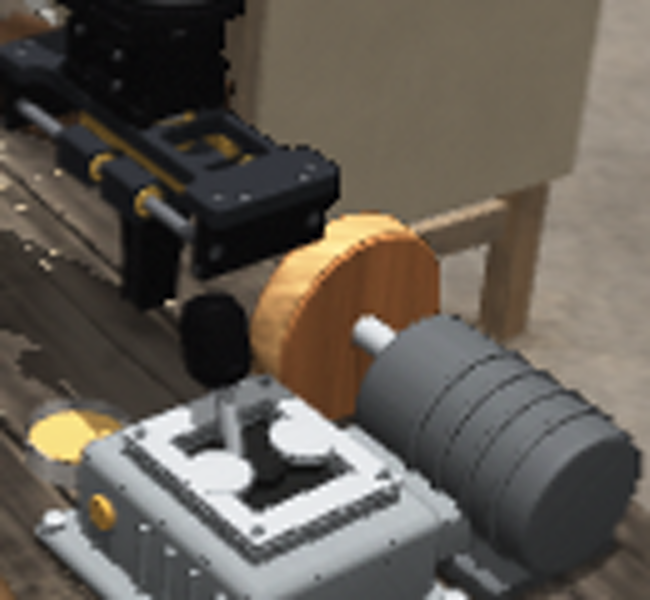

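Emit:
jog_arm(
  moves=[
    [1, 0, 0.006, 0, 0, 0, 0],
    [1, 0, 0.012, 0, 0, 0, 0],
    [1, 0, 0.018, 0, 0, 0, 0],
    [1, 0, 0.023, 0, 0, 0, 0],
    [1, 0, 0.028, 0, 0, 0, 0],
    [1, 0, 0.033, 0, 0, 0, 0],
    [1, 0, 0.038, 0, 0, 0, 0],
    [1, 0, 0.043, 0, 0, 0, 0],
    [1, 0, 0.046, 0, 0, 0, 0],
    [1, 0, 0.048, 0, 0, 0, 0],
  ],
)

```text
time_s: 7.12
tcp_pos: [0.6139, 0.002, 0.1238]
ee_rot: [[0.998, 0.063, 0.001], [0.063, -0.998, 0.0], [0.001, -0.0, -1.0]]
wrist_force: [0.3, 2.1, 2.1]
gripper_width: 0.007
```

```bash
python3 look.py 6
```

```text
[0.0007 0.0516 0.1238] [0.31 2.1  2.1 ] 7.1167
[[203. 336.]]
```

View pics/s6.png

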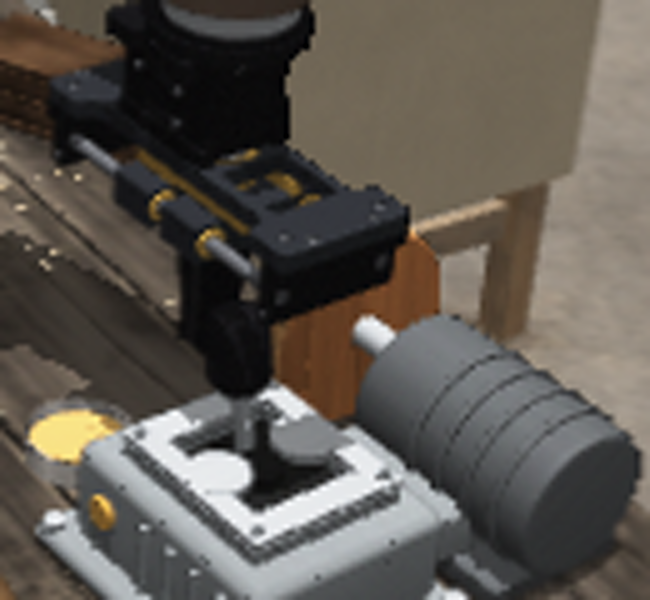

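Emit:
jog_arm(
  moves=[
    [1, 0, 0.005, 0, 0, 0, 0],
    [1, 0, 0.01, 0, 0, 0, 0],
    [1, 0, 0.015, 0, 0, 0, 0],
    [1, 0, 0.02, 0, 0, 0, 0],
    [1, 0, 0.025, 0, 0, 0, 0],
    [1, 0, 0.03, 0, 0, 0, 0],
    [1, 0, 0.034, 0, 0, 0, 0],
    [1, 0, 0.038, 0, 0, 0, 0],
    [1, 0, 0.042, 0, 0, 0, 0],
    [1, 0, 0.044, 0, 0, 0, 0],
  ],
)

```text
time_s: 8.0
tcp_pos: [0.6163, -0.0422, 0.1233]
ee_rot: [[0.998, 0.063, -0.0], [0.063, -0.998, -0.0], [-0.0, 0.0, -1.0]]
wrist_force: [0.2, 2.5, 0.5]
gripper_width: 0.005
```

```bash
python3 look.py 7
```

```text
[0.0004 0.0074 0.1233] [0.24 2.51 0.45] 8.0
[[257. 381.]]
```

View pics/s7.png

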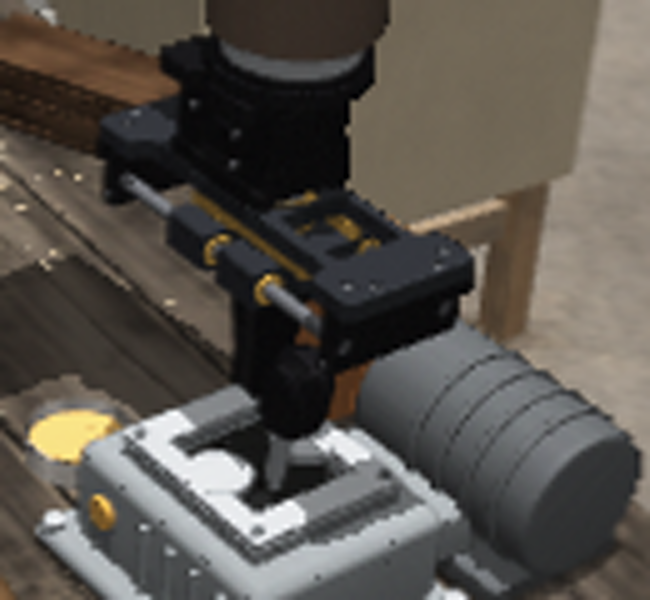

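Emit:
jog_arm(
  moves=[
    [1, 0, 0.003, 0, 0, 0, 0],
    [1, 0, 0.006, 0, 0, 0, 0],
    [1, 0, 0.009, 0, 0, 0, 0],
    [1, 0, 0.012, 0, 0, 0, 0],
    [1, 0, 0.014, 0, 0, 0, 0],
    [1, 0, 0.016, 0, 0, 0, 0],
    [1, 0, 0.017, 0, 0, 0, 0],
    [1, 0, 0.017, 0, 0, 0, 0],
    [1, 0, 0.017, 0, 0, 0, 0],
    [1, 0, 0.017, 0, 0, 0, 0],
  ],
)

```text
time_s: 8.88
tcp_pos: [0.6174, -0.0589, 0.1237]
ee_rot: [[0.998, 0.063, -0.0], [0.063, -0.998, -0.0], [-0.0, 0.0, -1.0]]
wrist_force: [-0.4, 0.8, 0.0]
gripper_width: 0.006
```

```bash
python3 look.py 8
```

```text
[ 0.0003 -0.0093  0.1237] [-0.36  0.8   0.01] 8.8833
[[278. 398.]]
```

View pics/s8.png

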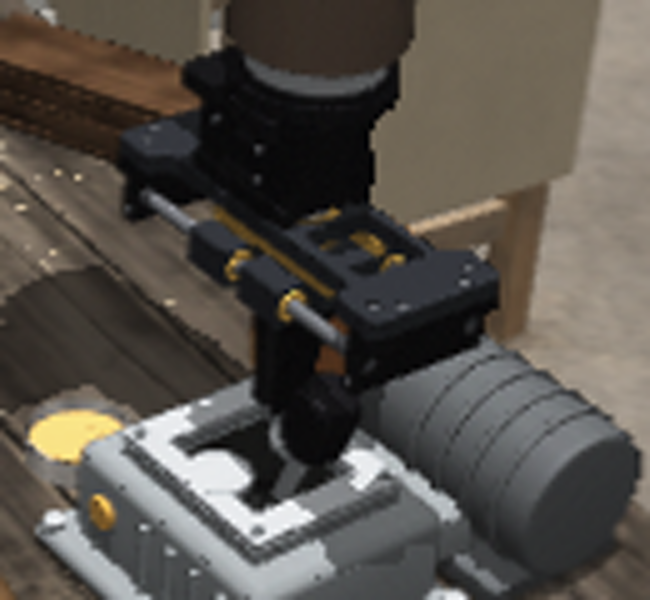

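Emit:
jog_arm(
  moves=[
    [1, 0, 0.001, 0, 0, 0, 0],
    [1, 0, 0.002, 0, 0, 0, 0],
    [1, 0, 0.003, 0, 0, 0, 0],
    [1, 0, 0.003, 0, 0, 0, 0],
    [1, 0, 0.003, 0, 0, 0, 0],
    [1, 0, 0.003, 0, 0, 0, 0],
    [1, 0, 0.003, 0, 0, 0, 0],
    [1, 0, 0.003, 0, 0, 0, 0],
    [1, 0, 0.003, 0, 0, 0, 0],
    [1, 0, 0.003, 0, 0, 0, 0],
  ],
)

```text
time_s: 9.77
tcp_pos: [0.6176, -0.0616, 0.1235]
ee_rot: [[0.998, 0.063, -0.0], [0.063, -0.998, -0.0], [-0.0, 0.0, -1.0]]
wrist_force: [-0.9, -0.1, 0.0]
gripper_width: 0.007
```

```bash
python3 look.py 9
python3 - <<'E'
from h import *
c=capture("side")
for a in(.3,.35,.39,.43):print(a,[((proj(c,mach(p,lev(a,f,.118)))-[310,165])*5).round().tolist() for f in(0,.1,.2,.3,.37)])
E
```

```text
[ 0.0005 -0.012   0.1235] [-0.88 -0.11  0.04] 9.7667
[[282. 401.]]
0.3 [[[313.0, 410.0]], [[332.0, 403.0]], [[350.0, 397.0]], [[366.0, 394.0]], [[377.0, 392.0]]]
0.35 [[[320.0, 419.0]], [[339.0, 412.0]], [[357.0, 406.0]], [[373.0, 402.0]], [[384.0, 401.0]]]
0.39 [[[325.0, 427.0]], [[344.0, 419.0]], [[362.0, 414.0]], [[378.0, 410.0]], [[389.0, 408.0]]]
0.43 [[[331.0, 435.0]], [[350.0, 427.0]], [[367.0, 421.0]], [[384.0, 417.0]], [[394.0, 415.0]]]
```

View pics/s9.png

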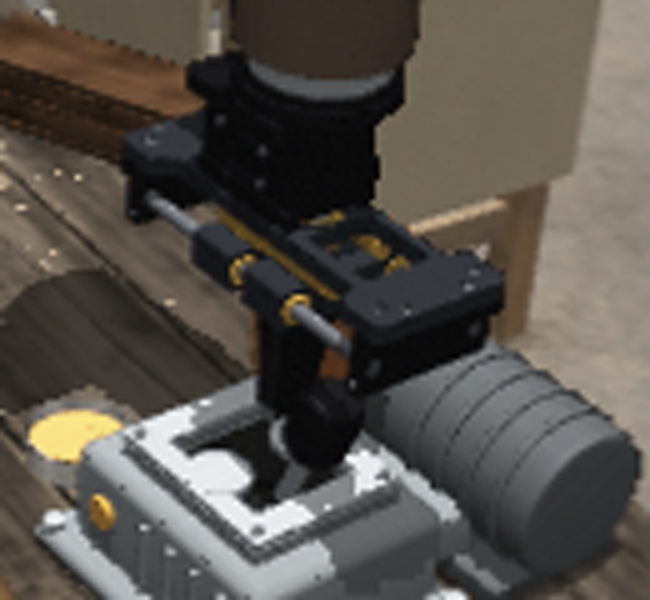

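Emit:
jog_arm(
  moves=[
    [1, 0, -0.008, 0, 0, 0, 0],
    [1, 0, -0.015, -0.01, 0, 0, 0],
    [1, 0, -0.015, -0.04, 0, 0, 0],
    [1, 0, -0.015, -0.07, 0, 0, 0],
    [1, 0, -0.015, -0.085, 0, 0, 0],
    [1, -0.02, 0, -0.085, 0, 0, 0],
    [1, -0.035, 0.016, -0.085, 0, 0, 0],
    [1, -0.048, 0.031, -0.085, 0, 0, 0],
    [1, -0.048, 0.031, -0.085, 0, 0, 0],
    [1, -0.048, 0.031, -0.085, 0, 0, 0],
  ],
)

```text
time_s: 10.7
tcp_pos: [0.5717, -0.0958, 0.2099]
ee_rot: [[0.998, 0.063, 0.002], [0.063, -0.998, -0.0], [0.002, 0.0, -1.0]]
wrist_force: [0.5, -0.6, -0.5]
gripper_width: 0.003
```

```bash
python3 look.py 10
```

```text
[-0.0475 -0.0433  0.2099] [ 0.48 -0.59 -0.54] 10.7
[[256. 312.]]
```

View pics/s10.png

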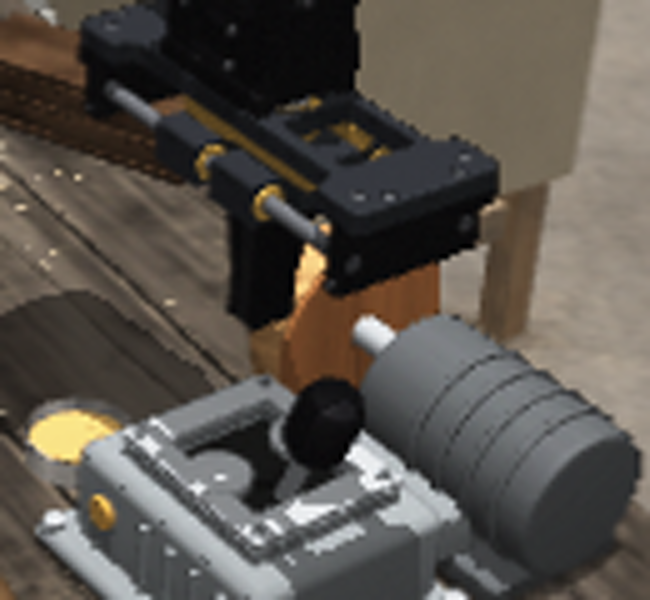

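Emit:
jog_arm(
  moves=[
    [1, 0, 0, 0.03, 0, 0, 0],
    [1, 0, 0, 0.06, 0, 0, 0],
    [1, 0, 0, 0.09, 0, 0, 0],
    [1, 0, 0, 0.096, 0, 0, 0],
    [1, 0.004, 0, 0.096, 0, 0, 0],
    [1, 0.009, 0, 0.096, 0, 0, 0],
    [1, 0.014, 0, 0.096, 0, 0, 0],
    [1, 0.019, 0, 0.096, 0, 0, 0],
    [1, 0.024, 0, 0.096, 0, 0, 0],
    [1, 0.028, 0, 0.096, 0, 0, 0],
  ],
)

```text
time_s: 11.58
tcp_pos: [0.6003, -0.0938, 0.1136]
ee_rot: [[0.998, 0.063, 0.001], [0.063, -0.998, -0.0], [0.001, 0.0, -1.0]]
wrist_force: [-2.0, -0.1, 1.3]
gripper_width: 0.009
```

```bash
python3 look.py 11
```

```text
[-0.0189 -0.0431  0.1136] [-1.96 -0.13  1.29] 11.5833
[[288. 464.]]
```

View pics/s11.png

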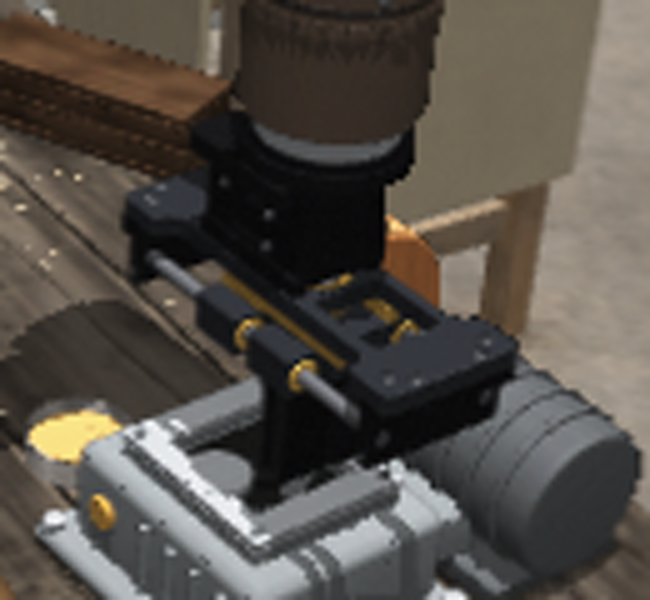

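Emit:
jog_arm(
  moves=[
    [1, 0.002, 0, -0.002, 0, 0, 0],
    [1, 0.005, 0, -0.003, 0, 0, 0],
    [1, 0.008, 0, -0.004, 0, 0, 0],
    [1, 0.011, 0, -0.005, 0, 0, 0],
    [1, 0.014, 0, -0.005, 0, 0, 0],
    [1, 0.017, 0, -0.005, 0, 0, 0],
    [1, 0.02, 0, -0.005, 0, 0, 0],
    [1, 0.023, 0, -0.005, 0, 0, 0],
    [1, 0.025, 0, -0.005, 0, 0, 0],
    [1, 0.026, 0, -0.005, 0, 0, 0],
  ],
)

```text
time_s: 12.47
tcp_pos: [0.6259, -0.0921, 0.1174]
ee_rot: [[0.998, 0.063, -0.0], [0.063, -0.998, 0.0], [-0.0, -0.0, -1.0]]
wrist_force: [-2.1, 0.4, -1.0]
gripper_width: 0.006
```

```bash
python3 look.py 12
```

```text
[ 0.0068 -0.043   0.1174] [-2.06  0.4  -1.01] 12.4667
[[332. 440.]]
```

View pics/s12.png

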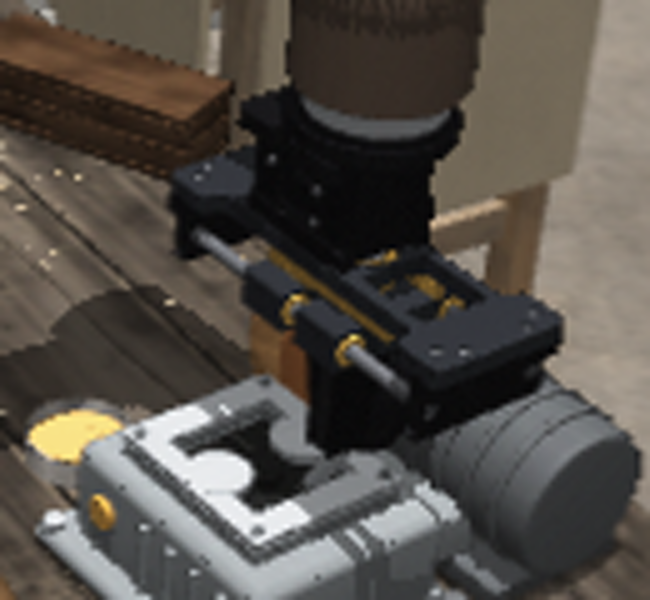

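Force is still about 2 N, so the lever is still moving freely. I'll keep pushing in small steps until the force rises at the slot's end.

Emit:
jog_arm(
  moves=[
    [1, 0.001, 0, 0, 0, 0, 0],
    [1, 0.002, 0, 0, 0, 0, 0],
    [1, 0.003, 0, 0, 0, 0, 0],
    [1, 0.004, 0, 0, 0, 0, 0],
    [1, 0.005, 0, 0, 0, 0, 0],
    [1, 0.006, 0, 0, 0, 0, 0],
    [1, 0.006, 0, 0, 0, 0, 0],
    [1, 0.006, 0, 0, 0, 0, 0],
    [1, 0.006, 0, 0, 0, 0, 0],
    [1, 0.006, 0, 0, 0, 0, 0],
  ],
)

```text
time_s: 13.35
tcp_pos: [0.6316, -0.0918, 0.1176]
ee_rot: [[0.998, 0.063, 0.0], [0.063, -0.998, -0.0], [0.0, 0.0, -1.0]]
wrist_force: [-2.0, -0.1, 0.2]
gripper_width: 0.004
```

```bash
python3 look.py 13
```

```text
[ 0.0124 -0.0431  0.1176] [-1.98 -0.11  0.16] 13.35
[[341. 436.]]
```

Emit:
jog_arm(
  moves=[
    [1, 0.001, 0, 0, 0, 0, 0],
    [1, 0.001, 0, 0, 0, 0, 0],
    [1, 0.002, 0, 0, 0, 0, 0],
    [1, 0.002, 0, 0, 0, 0, 0],
    [1, 0.003, 0, 0, 0, 0, 0],
    [1, 0.003, 0, 0, 0, 0, 0],
    [1, 0.003, 0, 0, 0, 0, 0],
    [1, 0.003, 0, 0, 0, 0, 0],
    [1, 0.003, 0, 0, 0, 0, 0],
    [1, 0.003, 0, 0, 0, 0, 0],
  ],
)

```text
time_s: 14.23
tcp_pos: [0.6328, -0.0917, 0.1172]
ee_rot: [[0.998, 0.063, -0.004], [0.063, -0.998, -0.0], [-0.004, -0.0, -1.0]]
wrist_force: [-6.4, 1.0, 2.0]
gripper_width: 0.002
```

```bash
python3 look.py 14;python3 - <<'E'
from h import *
c=capture("top");crop(c,310,150,100,100,6,"pics/t14.png")
for a,f in((.39,.3),(.39,.37)):print(((proj(c,mach(p,lev(a,f,.118)))-[310,150])*6).round())
E
```

```text
[ 0.0137 -0.0431  0.1172] [-6.39  1.05  2.04] 14.2333
[[343. 436.]]
[[368. 251.]]
[[364. 234.]]
```

View pics/s14.png

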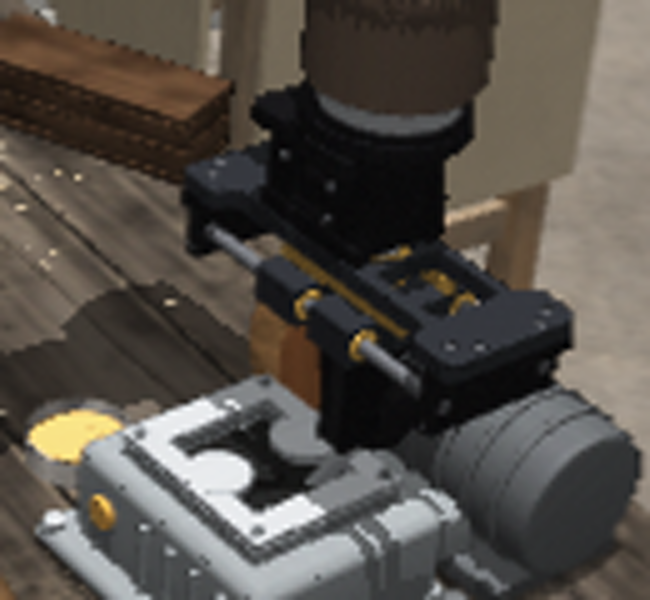

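Force has risen to 6.4 N and the tool stalled at x = 13.7 mm, where I expected the slot's end. I'll back off and then go up.

Emit:
jog_arm(
  moves=[
    [1, -0.005, 0, 0, 0, 0, 0],
    [1, -0.015, 0, 0, 0, 0, 0],
    [1, -0.03, 0, 0, 0, 0, 0],
    [1, -0.04, 0, 0, 0, 0, 0],
    [1, -0.04, 0, -0.03, 0, 0, 0],
    [1, -0.05, 0, -0.065, 0, 0, 0],
    [1, -0.07, -0.02, -0.1, 0, 0, 0],
    [1, -0.09, -0.04, -0.13, 0, 0, 0],
    [1, -0.09, -0.06, -0.16, 0, 0, 0],
    [1, -0.09, -0.06, -0.16, 0, 0, 0],
  ],
)

```text
time_s: 15.17
tcp_pos: [0.5451, -0.0351, 0.2868]
ee_rot: [[0.998, 0.067, 0.021], [0.067, -0.998, 0.002], [0.021, -0.0, -1.0]]
wrist_force: [0.9, -0.4, 2.3]
gripper_width: 0.007
```

```bash
python3 look.py 15;python3 - <<'E'
from h import *
c=capture("side");cv2.imwrite("pics/side15.png",cv2.cvtColor(c["frame"],cv2.COLOR_RGB2BGR))
E
```

```text
[-0.0702  0.019   0.2868] [ 0.9  -0.43  2.28] 15.1667
[[140. 112.]]
```

View pics/s15.png

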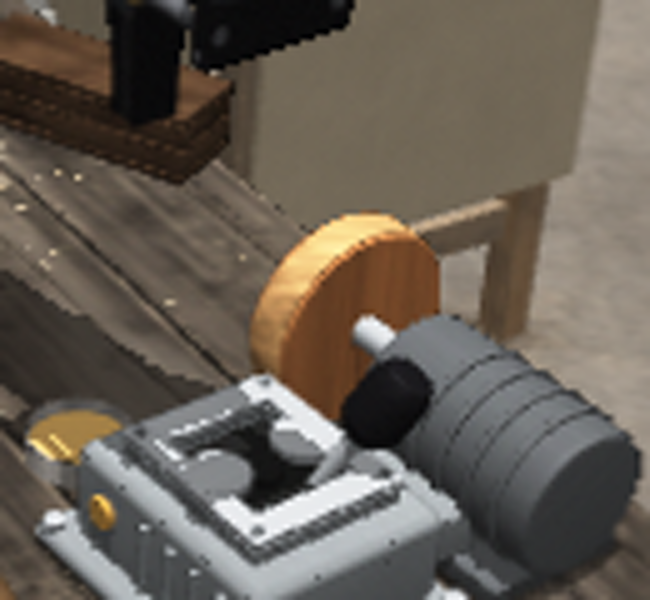

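View pics/side15.png

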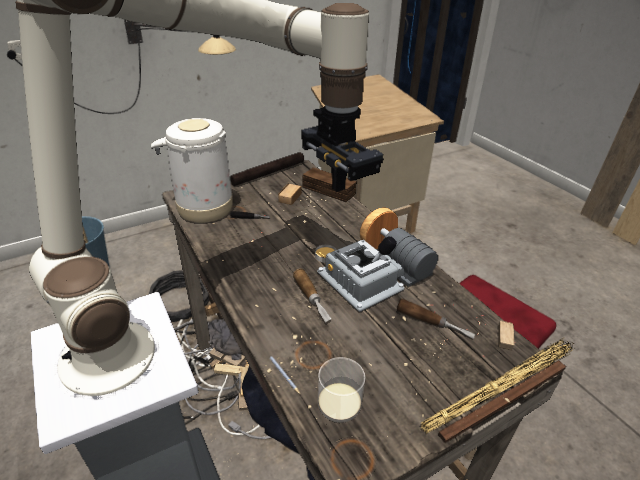

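The knob is at crop px (389,403); I predicted (389,408) at the slot's end. The tools, glass and wax show no shift.

Emit:
jog_arm(
  moves=[
    [1, 0, 0, 0, 0, 0, 0],
    [1, 0, 0, 0, 0, 0, 0],
    [1, 0, 0, 0, 0, 0, 0],
    [1, 0, 0, 0, 0, 0, 0],
    [1, 0, 0, 0, 0, 0, 0],
    [1, 0, 0, 0, 0, 0, 0],
    [1, 0, 0, 0, 0, 0, 0],
    [1, 0, 0, 0, 0, 0, 0],
    [1, 0, 0, 0, 0, 0, 0],
    [1, 0, 0, 0, 0, 0, 0],
  ],
)

```text
time_s: 16.1
tcp_pos: [0.541, -0.0374, 0.2776]
ee_rot: [[0.998, 0.063, 0.0], [0.063, -0.998, 0.0], [0.0, -0.0, -1.0]]
wrist_force: [0.5, -0.1, 0.0]
gripper_width: 0.007
```

Run:
```python
from h import *
import pickle
C=pickle.load(open("c0.pkl","rb"))
for n in("side","top"):
    c=capture(n);d=np.abs(c["frame"].astype(int)-C[n]["frame"]).max(2)
    if n=="top":crop(c,300,130,190,200,4,"pics/t16.png")
print(sense()["wrist_force"]); print(((proj(c,mach(p,lev(.39,.37,.118)))-[300,130])*4).round())
```

```text
[ 0.13398965 -0.3939502   0.73581859]
[[282. 236.]]
```

View pics/t16.png

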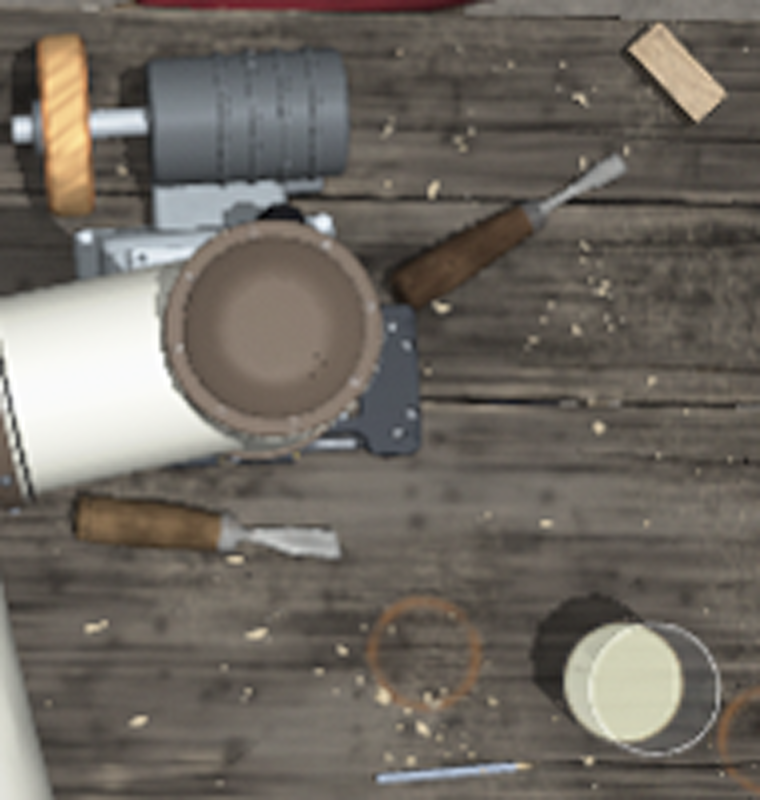

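```bash
python3 -c "
from station import *
print(finish_job())"
```

```text
the job is handed in; nothing more can be done
None
```

The lever stands at the far end of the third slot, and the job was handed in at about 16 s of the 72 s allowed. I pushed it with shut fingers only: back to the cross channel, across to the right, then forward until it met the slot's end. It was never grasped.

- **Stop felt:** on the last forward push the force rose from 2 N to 6.4 N and the tool stalled where I had calculated the slot's end.
- **Lever position:** the final side picture puts the knob within about 1–2 mm of its predicted place, roughly 0.37 rad to the right and 0.37 rad forward. The arm hid most of the knob from above, but its visible edge agreed.
- **Fourth slot:** in the pictures taken between pushes the lever stayed near the cross channel (forward tilt about 0) on its way across.
- **Loose things:** I saw no shift in the tools, glass or wax, but I judged this by eye and did not measure it. The sanding block was not clearly checked; the arm never worked near where I took it to be.
- **Clear of the lever:** the gripper ended about 0.28 m above the bench, touching nothing, with the wrist force near zero.

No check failed or disagreed.

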